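# Pin the stone stand and lift the stone with tongs

### The arm

A 6-joint arm with a two-finger parallel gripper is mounted at the origin on the work surface. World frame = base frame: x ahead of the robot, y to its left, z up, the work surface at z = 0. Lengths are in mm, angles in rad, forces in N, time in s.
With the tool pointing down it reaches from about 275 to 750 mm from the base axis. Payload 10.2 kg.
Tool frame: the origin (TCP) lies at the centre of the arm's flange, where the gripper is bolted on; the fingertips stand 173 mm ahead of it and the grasp point (between the pads) lies 155 mm ahead of it; z points along the fingers, y is the line along which they close (so a half turn about z gives the same grasp; the last joint's range is limited). The gripper opens to 85 mm and grips with 20 to 120 N. Pads are 22 mm wide; open, the fingers measure 114 mm over their backs; the gripper's body (76 mm by 85 mm) begins 54 mm behind the grasp point. The pads swing forward as they close: fully open they stand 13 mm farther back than shut.
Start: joints at [-1.356, 0.313, 1.498, -0, 1.331, -0.223], TCP at [222.561, -475.499, 404.694] pointing down, gripper open.
Joint ranges: [-2.94, 2.94], [-0.97, 2.17], [0.19, 2.56], [-1.23, 4.37], [0.02, 3.11], [-2.88, 2.88]. Speed limits (rad/s): [2.39, 2.39, 3.01, 3.14, 3.14, 3.14].

### API

Orientations are given as a unit quaternion [w, x, y, z].
In Python, from rig import ctrl gives the robot as it stands.
- The arm moves only by the tool steer_hand, called by a JSON object that holds its "method" and its "body", one argument or row to a line. Schema: {"type":"object","properties":{"deltas":{"type":"array","items":{"type":"number"},"minItems":6,"maxItems":48},"jaw":{"type":"number"},"clamp_n":{"type":"number"},"only":{"type":"string"},"quiet":{"type":"boolean"},"lines":{"type":"string"}},"required":["deltas"],"additionalProperties":false}. deltas is one flat list of numbers that holds 1 to 8 rows one after another, with no inner brackets; each row has 6 numbers: dx, dy, dz in cm, then a rotation vector rx, ry, rz in units of 0.25 rad; each row is the pose to reach, as a shift and turn from the pose commanded when the call began, along the tool's axes at that moment; what a row does not reach only later rows make up. A row lasts 1/10 s, in which the tool goes at most 50 mm and 0.15 rad, less where a joint would pass 70% of its speed; a pose out of reach is approached as far as the arm can. jaw is the opening from 0.0 (shut) to 1.0 (fully open), set as the call begins (left out keeps the last). The fingers move at their own pace and stop on an object; clamp_n is the grip in N (left out, the last holds). Time passes only in rows, so rows that do not move let the fingers close. The tool returns the time, the measured TCP pose, the force, the opening and the grip force at its end. only (a regular expression) keeps the lines of the reply that match it, lines (a string "A,B") keeps lines A to B, and quiet returns only ok. Input that does not fit is refused with a message, and nothing moves.
- ctrl.sense(): the state, without advancing time (a new reading comes with each control period).
- ctrl.capture(name): name is "scene" or "top"; returns the picture (420x560x3 uint8, red, green, blue); there is no depth.
- ctrl.calibration(name): a dict with "fx", "fy", "cx", "cy" (pixels), "position" and "attitude" of the camera in the world. Camera axes: x right, y down, z forward; pixel columns grow to the right and rows downward; lengths in mm; the calibration is good to about 2 mm. A picture is of the moment at which its call begins. calibration takes no time and is no camera call.
- ctrl.finish_job(): hands the job in; it is judged then, once.
The state is a dict: "time_s": time; "joints": joint angles; "dq": joint speeds; "tau": joint torques, N m; "eef_pos": TCP position; "ee_rot": TCP orientation; "force": force on the tool from outside, world axes, zero at the start; "wrist_torque": the same for the moment, N m; "grip_width": opening from 0.0 (shut) to 1.0 (fully open); "grip_force": force on a finger pad.
Only numpy, scipy, OpenCV 4.12 (cv2) and the standard library are available. Lean on these libraries where they do the work, as an engineer would, in place of code of your own. Each camera call takes 0.05 s, during which the arm holds its last target. There are 200 camera calls.

### The job

The finished stone lies on the swivelling plate of the inspection stand. First lock the plate: take the lock pin from its wooden block, push it down through the hole in the plate's tail and the hole in the base below until its collar sits on the tail, and let go of it. Then pick up the spring tongs, close their jaws on the stone and lift it at least 10 cm above the plate, never touching the stone with the gripper and leaving the cup, the jar and the rough stone alone; finish while still holding the stone up in the tongs, with the pin still fully home.

Things in the scene. Friction and masses are not known exactly. Their poses are not given: they have to be found in the camera images.
- stand: White cast base of the stand, fixed to the bench, 60 mm wide and about 200 mm long along its y axis. Origin: at bench level on the vertical pivot axis of the swivelling steel plate it carries; z up. The lock hole is at its -y end, the round plate at its +y end. A 20 mm wide pivot bolt stands 7 mm above the plate's top at the pivot.
- lock_hole (a point): Centre of the lock hole at the top face of the plate's tail, 41 mm above the bench, 65 mm from the pivot along the stand's -y. Vertical through hole of 13 mm diameter with a 2 mm chamfer, in the 8 mm thick, 44 mm square tail, over an equal hole 30 mm deep in the base (3 mm gap between them). The two holes line up at the start.
- plate_top (a point): Centre of the top of the round steel plate, 100 mm across, flat, without a rim, 41 mm above the bench, 90 mm from the pivot along the stand's +y; z up. The plate swivels about the pivot (light spring, 0.6 N m per rad, that brings it back to where the holes line up) until the pin locks it.
- stone: Agate preform: brown round drum with a bevelled top, 30 mm diameter, 22 mm tall, about 40 g, standing loose on the round plate within 20 mm of its centre. Origin: centre of its underside; z up. Its side is upright from 2 to 18 mm above the underside. Lift it only with the tongs.
- pin: Steel lock pin, upright. Origin: centre of its lower tip; z towards the knob. Shank 10 mm diameter, 34 mm long, foot chamfered over 4 mm to 6 mm; collar 22 mm diameter from 34 to 39 mm; gripping knob 14 mm diameter from 39 to 64 mm. 50 g. At the start it hangs by its collar on the wooden block, 1.5 mm play in the hole. Fully home, its tip is 7 mm above the bench.
- pin_block: Wooden block, fixed, 70 x 70 mm, 36 mm tall, with a vertical hole of 13 mm in its middle where the pin is parked. Origin: centre of its underside.
- tongs: Steel spring tongs lying flat on the bench, 190 mm long, 20 mm tall, 100 g. Origin: hinge axis at the rear end, on the underside; x runs along the middle towards the jaws, z up. Two flat arms, upright on edge, open and close in the horizontal plane, always symmetrically, sprung open. Black grip sleeves on the arms' outsides run from 60 to 110 mm ahead of the hinge.
- tongs_grip (a point): Where to grip: midway between the sleeves, 85 mm from the hinge, at mid height (10 mm above the underside), near the centre of mass. Here the sleeves' outsides are 56 mm apart when open and 40 to 42 mm with the jaws on the stone; both about upright and parallel. The spring pushes back 10 to 11 N per sleeve from the first movement on. Squeezed to about 52 mm, the tongs can be carried still open.
- tongs_tip (a point): Midway between the jaws, 165 mm from the hinge, at mid height (10 mm above the underside). The flat jaw faces run from 150 to 180 mm from the hinge, are 20 mm tall and 56 mm apart when open. Each mm that the sleeves are squeezed together brings the jaws 1.9 mm together.
- jaw_l: Left arm of the tongs (on the tongs' +y side) with its jaw. Origin: the hinge. Its x axis lies along the tongs' x when open and turns inwards (by 0.08 rad when on the stone) as it closes.
- jaw_r: Right arm of the tongs (on the -y side) with its jaw. Origin: the hinge. Its x axis turns inwards likewise.
- cup: Bystander: white plastic cup, 72 mm across, 85 mm tall, standing beyond the work. Origin: centre of its underside. Leave alone.
- grit_jar: Bystander: jar with a black lid, 60 mm across, 75 mm tall, beyond the work. Origin: centre of its underside. Leave alone.
- rough: Bystander: rough stone block, about 75 x 55 x 35 mm, grey-brown, angular, beyond the work. Origin: centre of its underside. Leave alone.

How it is judged (in metres and radians):
On the way, in this order (a step that is already met when the one before it is completed fails the run):
1. the pin is fully home through both holes and let go, the stone still on the plate (z of pin in the frame of stand below 0.011 m and horizontal distance between pin and lock_hole below 0.005 m and angle between pin's own z axis and vertical below 0.2 rad and contact force between the fingers and pin below 0.1 N and z of stone in the frame of plate_top below 0.01 m), for 0.2 s.
2. the stone is lifted clear of the plate between the jaws of the tongs (z of stone in the frame of plate_top above 0.03 m and contact force between stone and jaw_l above 1 N and contact force between stone and jaw_r above 1 N and distance between tongs_tip and stone below 0.045 m), for 0.1 s.
At the end, for the whole second after the job is handed in: Still held: stone at rest 80 mm or more above the plate, pressed by both jaws (over 1 N each) and nothing else; tongs in the gripper (over 2 N), clear of the stand; pin untouched and home (tip at most 11 mm above the bench, within 5 mm of the hole's axis, upright within 0.2 rad) (z of pin in the frame of stand below 0.011 m and horizontal distance between pin and lock_hole below 0.005 m and angle between pin's own z axis and vertical below 0.2 rad and z of stone in the frame of plate_top above 0.08 m and contact force between stone and jaw_l above 1 N and contact force between stone and jaw_r above 1 N and distance between tongs_tip and stone below 0.045 m and contact force between the fingers and tongs above 2 N and contact force between each of stone, tongs and stand below 0.05 N and contact force between the fingers and stone below 0.05 N and contact force between the fingers and pin below 0.1 N and linear speed of stone below 0.05 m/s); the arm keeps its last pose, push and grip.
It fails at once if the gripper or arm touches the stone (contact force between any of the fingers, the arm and stone above 0.5 N).
It fails at once if the stone falls off the plate or is dropped (height (world z) of stone below 0.03 m).
It fails at once if the cup is disturbed (moved over 20 mm) (distance of cup from where it was at the start of the episode above 0.02 m).
It fails at once if the jar is disturbed (moved over 20 mm) (distance of grit_jar from where it was at the start of the episode above 0.02 m).
It fails at once if the rough stone is disturbed (moved over 20 mm) (distance of rough from where it was at the start of the episode above 0.02 m).
It also fails if it takes over 58 s, if anything falls off the work surface, if the arm or the gripper's body presses on something with over 40 N, if the wrist force passes 120 N, or if a joint passes its speed limit or range.

## Working session

There is one attempt and no reset: what is moved stays moved. The work goes in short steps, Python scripts to look and compute and a tool call to move; the robot and the scene stay as the last step left them, time stands still between calls to the robot, and variables do not carry over. Pictures are saved under pics/ and viewed, at most 12 in all, crops included, and the job is handed in when it is done.

```bash
ls; mkdir -p pics; python3 - <<'E'
from rig import ctrl
import cv2
for n in ("scene","top"):
    im=ctrl.capture(n); cv2.imwrite(f"pics/{n}0.png",cv2.cvtColor(im,cv2.COLOR_RGB2BGR)); print(n,ctrl.calibration(n))
s=ctrl.sense(); print(s)
E
```

```text
pics
rig.py
scene {'fx': 436.6049376749274, 'fy': 436.6049376749274, 'cx': 277.5722205340694, 'cy': 210.9187267815115, 'position': array([1156.67440637,  610.56189054,  723.02587295]), 'attitude': array([-0.16108291,  0.33432843,  0.83778305, -0.40049514])}
top {'fx': 536.9249338028768, 'fy': 536.9249338028768, 'cx': 280.7603451503667, 'cy': 203.77554856181473, 'position': array([ 370.38351417,   21.54297283, 1144.58581407]), 'attitude': array([-0.0656597 ,  0.70444077, -0.70270967,  0.07517399])}
{'time_s': 0.1, 'joints': array([-1.35637695e+00,  3.13362377e-01,  1.49830824e+00, -3.12340323e-05,
        1.33100360e+00, -2.23410060e-01]), 'dq': array([-0.00036698, -0.00095985, -0.00288483, -0.00112075,  0.00051646,
       -0.00013851]), 'tau': array([ 1.69773222e-03, -4.12900150e+01, -2.60143161e+01, -1.83804345e-04,
        3.01771215e-03,  5.68236061e-06]), 'eef_pos': array([ 222.5621829 , -475.45799623,  404.22831138]), 'ee_rot': array([-5.40844999e-04,  9.76132765e-01,  2.17173967e-01, -1.27370154e-05]), 'force': array([-0.40525607, -0.22278868, -0.48055022]), 'wrist_torque': array([0.04955957, 0.04870518, 0.00100101]), 'grip_force': 0.0, 'grip_width': 1.0013120249883338}
```

View pics/scene0.png

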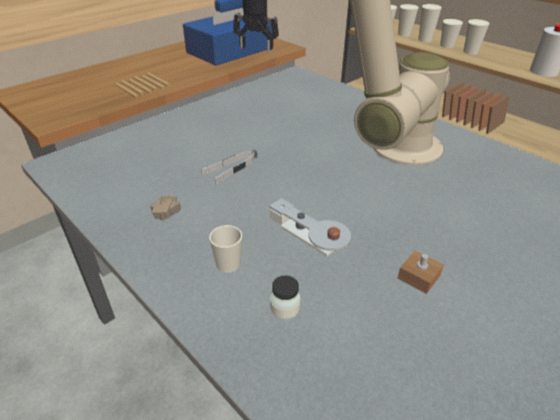

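View pics/top0.png

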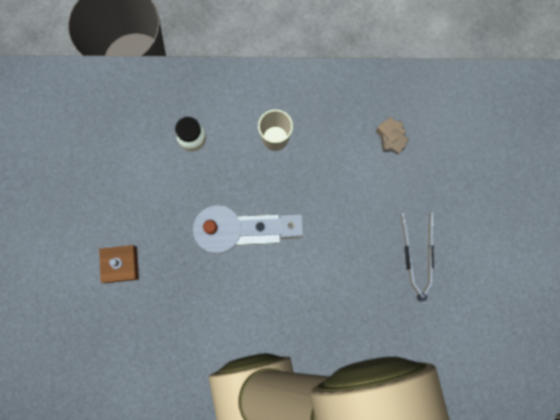

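The scene view shows the stand around (310,230), the pin block at (421,270) and the tongs at (232,165). In the top view the plate is at (217,229), the bolt at (260,227), the lock hole at (291,226), the pin at (115,263) and the tongs' hinge at (422,297) with jaws at (405,215) and (432,215). I'll enlarge these next.

```bash
cat > h.py <<'E'
import numpy as np, cv2
from scipy.spatial.transform import Rotation as R
from rig import ctrl
def cam(n):
    c=ctrl.calibration(n); q=c["attitude"]; return c,R.from_quat([q[1],q[2],q[3],q[0]]).as_matrix(),np.array(c["position"])
def ray(n,u,v):
    c,M,p=cam(n); return p,M@np.array([(u-c["cx"])/c["fx"],(v-c["cy"])/c["fy"],1])
def at(n,u,v,z):
    p,d=ray(n,u,v); return p+d*(z-p[2])/d[2]
def tri(a,b):
    (p,d),(q,e)=ray("top",*a),ray("scene",*b)
    s=np.linalg.lstsq(np.c_[d,-e],q-p,rcond=None)[0]
    x,y=p+s[0]*d,q+s[1]*e; return (x+y)/2,np.linalg.norm(x-y)
def proj(n,P):
    c,M,p=cam(n); x=M.T@(np.array(P)-p); return x[0]/x[2]*c["fx"]+c["cx"],x[1]/x[2]*c["fy"]+c["cy"]
def crop(im,x,y,w,h,W,H): 
    o=cv2.resize(im[y:y+h,x:x+w],(W,H),interpolation=cv2.INTER_CUBIC)
    k=W/w
    for u in range((x//10+1)*10,x+w,10):
        L=14 if u%50==0 else 6
        cv2.line(o,(int((u-x+.5)*k),0),(int((u-x+.5)*k),L),(0,255,255),1)
        if u%20==0: cv2.putText(o,str(u),(int((u-x+.5)*k)-10,24),0,.35,(0,255,255),1)
    for v in range((y//10+1)*10,y+h,10):
        cv2.line(o,(0,int((v-y+.5)*k)),(6,int((v-y+.5)*k)),(0,255,255),1)
        if v%20==0: cv2.putText(o,str(v),(8,int((v-y+.5)*k)+4),0,.35,(0,255,255),1)
    return o
E
python3 - <<'E'
from h import *
t=cv2.imread("pics/top0.png"); s=cv2.imread("pics/scene0.png")
a=np.vstack([crop(t,190,200,120,60,480,240),np.hstack([crop(t,95,240,60,50,240,200),crop(s,395,245,60,50,240,200)]) ])
a=np.vstack([a,np.zeros((60,480,3),np.uint8)])
b=np.vstack([crop(t,390,200,55,110,250,500)])
m=np.zeros((600,800,3),np.uint8); m[:500,:480]=a; m[:500,490:740]=b
cv2.imwrite("pics/m1.png",m)
m=np.vstack([crop(s,262,195,100,60,800,480)[:300*2-120], ])
m2=np.zeros((600,800,3),np.uint8); m2[:360,:600]=crop(s,262,195,100,60,600,360); m2[365:600,:376]=crop(s,190,145,80,50,376,235)
cv2.imwrite("pics/m2.png",m2)
E
```

```text
(no output)
```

View pics/m1.png

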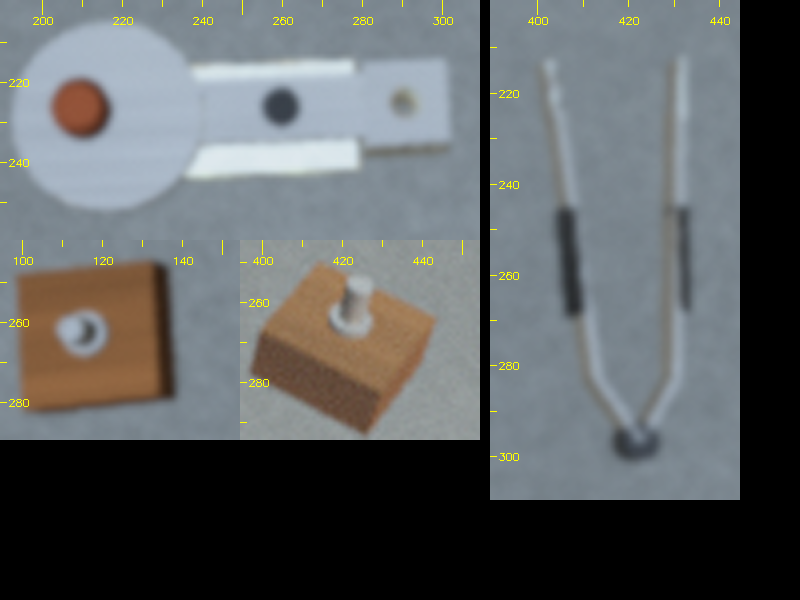

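View pics/m2.png

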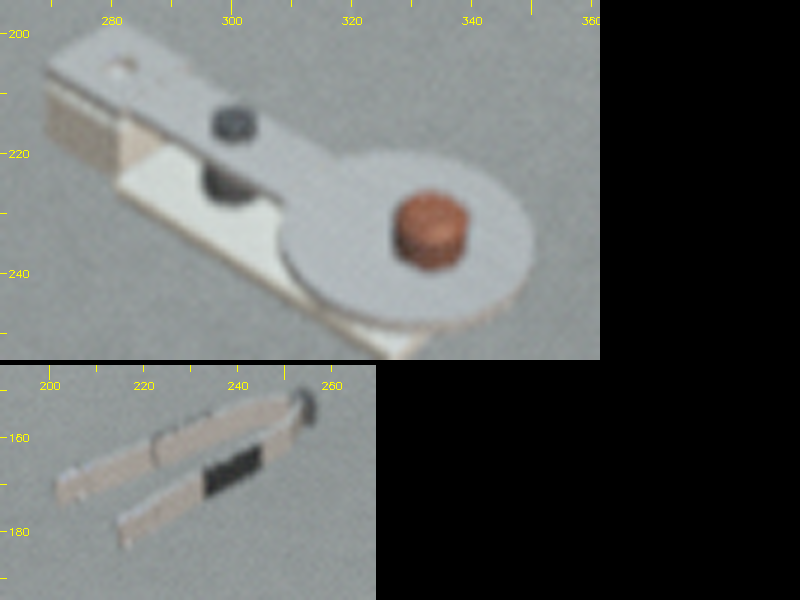

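The crops show the hole at top (290.2,225.2) and scene (281.7,205.5), and the bolt at (259.8,226.2) and (300.5,214). The pin's knob top is at (112,262) and (424.5,255), its collar at (115,262.5) and (422.2,264.5). The hinge is at (421.6,297) and (254.8,153), and the jaw ends are at (402.5,212.7)/(431.7,212.3) and (215.5,177)/(202.7,170).

```bash
python3 - <<'E'
from h import *
np.set_printoptions(precision=1,suppress=True)
pts=dict(hole=((290.2,225.2),(281.7,205.5),41),bolt=((259.8,226.2),(300.5,214),48),plate=((216.4,228.5),(329.2,234.2),41),
stone=((209.5,226.3),(333.5,229.5),63),knob=((112,262),(424.5,255),66+0),collar=((115,262.5),(422.2,264.5),41),
hinge=((421.6,297),(254.8,153),20),jA=((402.5,212.7),(215.5,177),20),jB=((431.7,212.3),(202.7,170),20))
for k,(a,b,z) in pts.items():
    x,e=tri(a,b); print(k,x,"gap %.1f"%e,"top@z",at("top",*a,z),"scene@z",at("scene",*b,z))
g=lambda k:at("top",*pts[k][0],pts[k][2])
h,b,p=g("hole"),g("bolt"),g("plate")
print(np.linalg.norm((h-b)[:2]),np.linalg.norm((p-b)[:2]),np.degrees(np.arctan2(*(p-h)[1::-1])))
H,A,B=g("hinge"),g("jA"),g("jB"); m=(A+B)/2-H
print("tongs dir",np.degrees(np.arctan2(m[1],m[0])),np.linalg.norm(m),"jawgap",np.linalg.norm(A-B), "grip",H+m/np.linalg.norm(m)*85)
s=ctrl.sense(); q=s["ee_rot"]; print(R.from_quat([q[1],q[2],q[3],q[0]]).as_matrix())
E
```

```text
hole [548.1 -12.6  39.2] gap 1.0 top@z [548.1 -13.   41. ] scene@z [549.4 -10.6  41. ]
bolt [544.7  50.3  46.8] gap 0.6 top@z [544.7  50.1  48. ] scene@z [545.7  51.6  48. ]
plate [541.1 140.9  37.2] gap 0.8 top@z [540.7 140.2  41. ] scene@z [544.2 143.8  41. ]
stone [542.1 152.6  60. ] gap 0.7 top@z [541.8 152.   63. ] scene@z [544.7 155.   63. ]
knob [468.6 344.3  65.4] gap 0.3 top@z [468.6 344.   66. ] scene@z [469.1 344.7  66. ]
collar [470.  346.   38.8] gap 0.1 top@z [469.8 345.3  41. ] scene@z [472.2 347.   41. ]
hinge [ 401.  -286.7   11.5] gap 3.2 top@z [ 401.9 -285.6   20. ] scene@z [ 409.4 -274.4   20. ]
jA [ 578.2 -252.4   21.7] gap 2.4 top@z [ 579.3 -253.7   20. ] scene@z [ 576.3 -253.1   20. ]
jB [ 579.2 -315.5   16. ] gap 5.4 top@z [ 580.4 -316.4   20. ] scene@z [ 581.4 -307.4   20. ]
63.122866719146415 90.21700230094989 92.77815489550404
tongs dir 0.17596196901340025 178.0328947149304 jawgap 62.696629118212485 grip [ 486.9 -285.3   20. ]
[[ 0.9  0.4 -0. ]
 [ 0.4 -0.9  0. ]
 [ 0.  -0.  -1. ]]
```

```bash
cat >> h.py <<'E'
def go(x,y,z,yaw=0.0):
    "tool-axes shift and turn from here to a tool-down pose"
    s=ctrl.sense(); q=s["ee_rot"]; M=R.from_quat([q[1],q[2],q[3],q[0]]); p=np.array(s["eef_pos"])
    T=R.from_euler("z",yaw)*R.from_euler("x",np.pi)
    d=M.inv().apply(np.array([x,y,z])-p); r=(M.inv()*T).as_rotvec()
    print("t %.1f"%s["time_s"],"pos",p.round(1),"shift",d.round(1),"turn",r.round(3),"f",np.round(s["force"],1),"grip",round(s["grip_width"],3),round(s["grip_force"],1))
E
python3 -c "
from h import *
go(469.3,344.8,300)"
```

```text
t 0.1 pos [ 222.6 -475.5  404.2] shift [ 571.2 -638.2  105. ] turn [-0.001  0.     0.438] f [-0.4 -0.2 -0.5] grip 1.001 0.0
```
Each row distance: ~46 mm cap 50. Do 16 rows ×... first half: (286,-319,0) in 9 rows. Use 8 rows.

Careful with the scale: shifts go in cm and turns go in units of 0.25 rad. That gives: -295 mm is -29.5, 264 mm is 26.4, 0.438 rad is 1.752.

{"method": "steer_hand", "body": {
  "deltas": [3.3,-3.7,0,0,0,0.24,6.6,-7.4,0,0,0,0.48,9.9,-11,0,0,0,0.72,13.2,-14.7,0,0,0,1,16.5,-18.4,0,0,0,1.24,19.8,-22.1,0,0,0,1.48,23.1,-25.8,0,0,0,1.752,26.4,-29.5,0,0,0,1.752],
  "jaw": 0.6
}}

```text
time_s: 0.9
eef_pos: [336.5, -94.4, 404.7]
ee_rot: [0.0, 1.0, -0.001, 0.0]
force: [1.2, -0.2, 0.1]
grip_width: 0.604
grip_force: 0.0
```

```bash
python3 -c "
from h import *
go(469.3,344.8,300)"
```

```text
t 0.9 pos [336.5 -94.4 404.7] shift [ 131.5 -439.6  104.7] turn [ 0.    -0.    -0.003] f [ 1.2 -0.2  0.1] grip 0.604 0.0
```

Converted, -320 mm is -32, -280 mm is -28.

{"method": "steer_hand", "body": {
  "deltas": [1.2,-4,0,0,0,0,2.4,-8,0,0,0,0,3.6,-12,0,0,0,0,4.8,-16,0,0,0,0,6,-20,0,0,0,0,7.2,-24,0,0,0,0,8.4,-28,0,0,0,0,9.6,-32,1,0,0,0]
}}

```text
time_s: 1.7
eef_pos: [432.9, 225.6, 395.3]
ee_rot: [-0.0, 1.0, 0.0, 0.001]
force: [0.7, -0.4, -0.4]
grip_width: 0.606
grip_force: 0.0
```

```bash
python3 -c "
from h import *
go(469.3,344.8,300)"
```

```text
t 1.7 pos [432.9 225.6 395.3] shift [  36.3 -119.2   95.4] turn [-0.    -0.002  0.   ] f [ 0.7 -0.4 -0.4] grip 0.606 0.0
```

Converted, -119 mm is -11.9, 115 mm is 11.5.

{"method": "steer_hand", "body": {
  "deltas": [1.2,-4,2.5,0,0,0,2.4,-8,5,0,0,0,3.6,-11.9,7.5,0,0,0,3.6,-11.9,11.5,0,0,0,3.6,-11.9,11.5,0,0,0]
}}

```text
time_s: 2.2
eef_pos: [467.5, 342.7, 274.5]
ee_rot: [0.002, 1.0, 0.001, -0.005]
force: [-0.7, 0.7, -0.2]
grip_width: 0.598
grip_force: 0.0
```

```bash
python3 -c "
from h import *
go(469.3,344.8,219)"
```

```text
t 2.2 pos [467.5 342.7 274.5] shift [ 2.3 -2.3 55.4] turn [0.004 0.01  0.001] f [-0.7  0.7 -0.2] grip 0.598 0.0
```

{"method": "steer_hand", "body": {
  "deltas": [0,0,0,0,0,0,0,0,0,0,0,0,0,0,0,0,0,0]
}}

```text
time_s: 2.5
eef_pos: [469.0, 342.2, 281.8]
ee_rot: [-0.001, 1.0, -0.0, 0.001]
force: [-1.0, 0.1, 0.2]
grip_width: 0.598
grip_force: 0.0
```

```bash
python3 -c "
from h import *
go(469.3,344.8,219)"
```

```text
t 2.5 pos [469.  342.2 281.8] shift [ 0.1 -2.5 62.8] turn [-0.001 -0.003 -0.001] f [-1.   0.1  0.2] grip 0.598 0.0
```

Converted, 63 mm is 6.3, 55 mm is 5.5.

{"method": "steer_hand", "body": {
  "deltas": [0,-0.25,2,0,0,0,0,-0.25,4,0,0,0,0,-0.25,5.5,0,0,0,0,-0.25,6.3,0,0,0,0,-0.25,6.3,0,0,0,0,-0.25,6.3,0,0,0]
}}

```text
time_s: 3.1
eef_pos: [469.0, 345.1, 217.8]
ee_rot: [-0.0, 1.0, -0.0, 0.001]
force: [0.7, -0.0, 0.5]
grip_width: 0.6
grip_force: 0.0
```

{"method": "steer_hand", "body": {
  "deltas": [0,0,0,0,0,0,0,0,0,0,0,0,0,0,0,0,0,0,0,0,0,0,0,0,0,0,0,0,0,0,0,0,0,0,0,0,0,0,0,0,0,0,0,0,0,0,0,0],
  "jaw": 0.0,
  "clamp_n": 30
}}

```text
time_s: 3.9
eef_pos: [468.8, 345.2, 217.3]
ee_rot: [-0.0, 1.0, -0.0, 0.0]
force: [-0.5, -0.7, 6.7]
grip_width: 0.146
grip_force: 29.4
```

```bash
python3 -c "
from h import *
go(469.3,344.8,219)"
```

```text
t 3.9 pos [468.8 345.2 217.3] shift [ 0.5  0.4 -1.7] turn [-0.    -0.001 -0.   ] f [-0.5 -0.7  6.7] grip 0.146 29.4
```

Converted, -110 mm is -11, -80 mm is -8.

{"method": "steer_hand", "body": {
  "deltas": [0,0,-2,0,0,0,0,0,-5,0,0,0,0,0,-8,0,0,0,0,0,-11,0,0,0,0,0,-11,0,0,0,0,0,-11,0,0,0]
}}

```text
time_s: 4.5
eef_pos: [468.5, 345.0, 326.5]
ee_rot: [-0.0, 1.0, -0.0, 0.0]
force: [0.5, -1.1, -1.2]
grip_width: 0.149
grip_force: 29.3
```

```bash
python3 - <<'E'
from h import *
go(548.3,-13,300)
for n in ("top","scene"):
    im=cv2.cvtColor(ctrl.capture(n),cv2.COLOR_RGB2BGR); cv2.imwrite(f"pics/{n}1.png",im)
t=cv2.imread("pics/scene1.png"); u,v=proj("scene",(469,345,125)); x,y=int(u)-40,int(v)-30
a=crop(t,x,y,80,75,640,600); cv2.imwrite("pics/p1.png",a)
E
```

```text
t 4.5 pos [468.5 345.  326.5] shift [ 79.8 358.   26.5] turn [-0. -0. -0.] f [ 0.5 -1.1 -1.2] grip 0.149 29.3
```

View pics/p1.png

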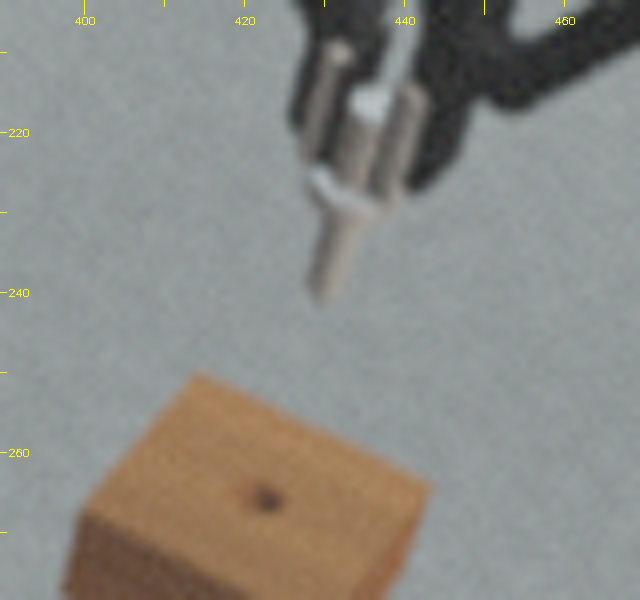

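The picture shows the pin held by its knob, with its tip at scene (429.6,240.5) and the knob top at (435.8,215.5).

```bash
python3 - <<'E'
from h import *
for z in (111,175): print(proj("scene",(469,345,z)),proj("top",(469,345,z)))
p,d=ray("scene",429.6,240.5); k=(345-p[1])/d[1]; print(p+k*d)
p,d=ray("scene",435.8,215.5); k=(345-p[1])/d[1]; print(p+k*d)
E
```

```text
(np.float64(429.31179279798994), np.float64(239.49387851667976)) (np.float64(104.58066294963831), np.float64(259.610413306901))
(np.float64(436.4380627902044), np.float64(215.61202519945851)) (np.float64(93.62080440032543), np.float64(256.1853552511742))
[465.92945692 345.         106.22270868]
[472.31896203 345.         177.16426692]
```

Converted, 358 mm is 35.8, 90 mm is 9.

{"method": "steer_hand", "body": {
  "deltas": [1,4.5,0,0,0,0,2,9,0,0,0,0,3,13.5,0,0,0,0,4,18,0,0,0,0,5,22.5,0,0,0,0,6,27,0,0,0,0,7,31.5,0,0,0,0,7.9,35.8,0,0,0,0]
}}

```text
time_s: 5.4
eef_pos: [547.6, -15.0, 325.5]
ee_rot: [-0.0, 1.0, -0.0, -0.001]
force: [1.0, 1.1, -0.3]
grip_width: 0.149
grip_force: 29.4
```

{"method": "steer_hand", "body": {
  "deltas": [0,0,1.5,0,0,0,0,0,3,0,0,0,0,0,4.5,0,0,0,0,0,4.5,0,0,0,0,0,4.5,0,0,0]
}}

```text
time_s: 5.9
eef_pos: [547.6, -12.9, 281.3]
ee_rot: [-0.0, 1.0, -0.0, -0.001]
force: [1.2, -0.1, -0.0]
grip_width: 0.155
grip_force: 29.5
```

```bash
python3 - <<'E'
from h import *
go(547.8,-13.8,280)
ims=[]
for n in ("top","scene"):
    im=cv2.cvtColor(ctrl.capture(n),cv2.COLOR_RGB2BGR); cv2.imwrite(f"pics/{n}2.png",im)
    u,v=proj(n,(548,-14,60)); ims.append(crop(im,int(u)-25,int(v)-35,50,60,400,480))
cv2.imwrite("pics/p2.png",np.hstack(ims))
E
```

```text
t 5.9 pos [547.6 -12.9 281.3] shift [0.2 0.9 1.3] turn [-0.     0.001 -0.   ] f [ 1.2 -0.1 -0. ] grip 0.155 29.5
```

View pics/p2.png

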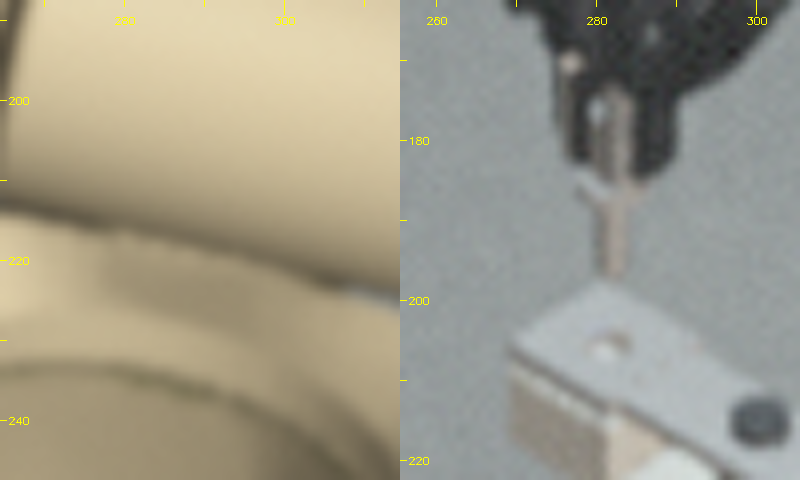

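The scene view shows the pin tip at (281.8,197), right above the hole at (281.4,205.5). It is aligned to about 1 mm, so I'll descend.

Converted, 26 mm is 2.6, 30 mm is 3.

{"method": "steer_hand", "body": {
  "deltas": [0,0.05,1,0,0,0,0,0.05,1.8,0,0,0,0,0.05,2.2,0,0,0,0,0.05,2.6,0,0,0,0,0.05,3,0,0,0,0,0.05,3,0,0,0]
}}

```text
time_s: 6.6
eef_pos: [547.5, -13.4, 251.2]
ee_rot: [-0.0, 1.0, -0.0, -0.0]
force: [-0.1, -0.2, -0.6]
grip_width: 0.147
grip_force: 29.4
```

{"method": "steer_hand", "body": {
  "deltas": [0,0,0.4,0,0,0,0,0,0.8,0,0,0,0,0,1,0,0,0,0,0,1,0,0,0]
}}

```text
time_s: 7.0
eef_pos: [547.6, -13.5, 241.4]
ee_rot: [-0.0, 1.0, -0.0, -0.0]
force: [-0.5, 0.6, -1.0]
grip_width: 0.149
grip_force: 29.4
```

{"method": "steer_hand", "body": {
  "deltas": [0,0,0.4,0,0,0,0,0,0.8,0,0,0,0,0,1.2,0,0,0,0,0,1.4,0,0,0,0,0,1.4,0,0,0]
}}

```text
time_s: 7.5
eef_pos: [547.6, -13.5, 227.3]
ee_rot: [-0.0, 1.0, -0.0, -0.0]
force: [1.0, -0.4, -1.2]
grip_width: 0.147
grip_force: 29.3
```

{"method": "steer_hand", "body": {
  "deltas": [0,0,0.2,0,0,0,0,0,0.4,0,0,0,0,0,0.6,0,0,0,0,0,0.6,0,0,0]
}}

```text
time_s: 7.9
eef_pos: [547.9, -13.4, 222.3]
ee_rot: [0.0, 1.0, -0.0, 0.001]
force: [-0.9, 0.0, 5.6]
grip_width: 0.15
grip_force: 29.9
```

Seated at the expected height (contact at 222.3). Now I'll let go and rise.

{"method": "steer_hand", "body": {
  "deltas": [0,0,0,0,0,0,0,0,0,0,0,0,0,0,0,0,0,0,0,0,0,0,0,0,0,0,0,0,0,0,0,0,0,0,0,0],
  "jaw": 0.45
}}

```text
time_s: 8.5
eef_pos: [547.6, -13.4, 221.7]
ee_rot: [-0.0, 1.0, -0.0, -0.0]
force: [0.6, -0.1, -0.1]
grip_width: 0.449
grip_force: 0.0
```

{"method": "steer_hand", "body": {
  "deltas": [0,0,-1.5,0,0,0,0,0,-4,0,0,0,0,0,-8,0,0,0,0,0,-12,0,0,0,-1.5,4.7,-12,0,0,0,-3,9.4,-12,0,0,0,-4,14,-12,0,0,0,-5,18.5,-12,0,0,0]
}}

```text
time_s: 9.3
eef_pos: [496.8, -200.1, 341.9]
ee_rot: [0.0, 1.0, -0.0, 0.0]
force: [0.3, -0.2, -0.6]
grip_width: 0.452
grip_force: 0.0
```

```bash
python3 - <<'E'
from h import *
go(487,-285.3,260)
im=cv2.cvtColor(ctrl.capture("top"),cv2.COLOR_RGB2BGR); im2=cv2.cvtColor(ctrl.capture("scene"),cv2.COLOR_RGB2BGR)
cv2.imwrite("pics/top3.png",im); cv2.imwrite("pics/scene3.png",im2)
cv2.imwrite("pics/p3.png",np.hstack([crop(im,190,195,120,60,400,200),crop(im2,260,180,100,70,400,280)[:200]]))
m=np.zeros((490,800,3),np.uint8); m[:280,:400]=crop(im2,260,180,100,70,400,280); m[:200,400:]=crop(im,190,195,120,60,400,200); m[285:,:328]=crop(im2,190,145,80,50,328,205); m[205:485,400:735]=crop(im,380,200,67,56,335,280)
cv2.imwrite("pics/p3.png",m)
E
```

```text
t 9.3 pos [ 496.8 -200.1  341.9] shift [-9.8 85.2 81.9] turn [ 0. -0. -0.] f [ 0.3 -0.2 -0.6] grip 0.452 0.0
```

View pics/p3.png

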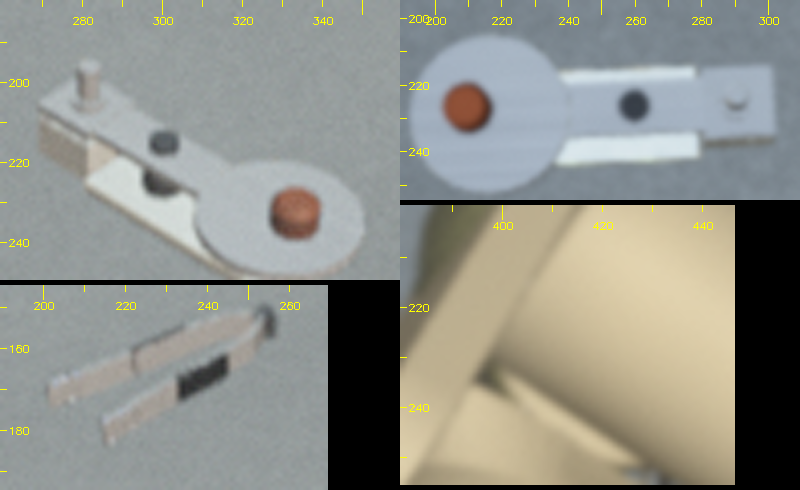

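The picture shows the pin standing home in the tail with its knob at scene (282,195). The stone is still at top (209,226) and the tongs haven't moved. Next, the tongs.

Converted, 100 mm is 10, 85 mm is 8.5.

{"method": "steer_hand", "body": {
  "deltas": [-0.5,4.3,1,0,0,0,-1.1,8.5,3,0,0,0,-1.1,8.5,7,0,0,0,-1.1,8.5,10,0,0,0,-1.1,8.5,11,0,0,0,-1.1,8.5,11,0,0,0,-1.1,8.5,11,0,0,0],
  "jaw": 1.0
}}

```text
time_s: 10.1
eef_pos: [487.1, -283.3, 233.2]
ee_rot: [0.001, 1.0, 0.0, 0.001]
force: [0.3, -0.1, 0.7]
grip_width: 0.999
grip_force: 0.0
```

```bash
python3 - <<'E'
from h import *
for a,b in (((404.5,245),(408,269.2)),((431.5,245),(433.5,268))): print(at("top",*a,20).round(1),at("top",*b,20).round(1))
print(tri((290.5,225),(282,195.3)))
go(486,-285.3,173)
E
```

```text
[ 510.  -254.9   20. ] [ 459.2 -260.    20. ]
[ 510.2 -312.1   20. ] [ 461.8 -313.7   20. ]
(array([544.66964003, -13.41033839,  69.00589777]), np.float64(1.8982222439278034))
t 10.1 pos [ 487.1 -283.3  233.2] shift [-1.2  1.9 60.2] turn [ 0.001 -0.002  0.   ] f [ 0.3 -0.1  0.7] grip 0.999 0.0
```

{"method": "steer_hand", "body": {
  "deltas": [-0.1,0.2,2,0,0,0,-0.1,0.2,4,0,0,0,-0.1,0.2,5.2,0,0,0,-0.1,0.2,6,0,0,0,-0.1,0.2,6,0,0,0,-0.1,0.2,6,0,0,0]
}}

```text
time_s: 10.7
eef_pos: [485.8, -285.6, 172.6]
ee_rot: [0.0, 1.0, -0.0, 0.0]
force: [-0.3, 0.2, 0.6]
grip_width: 0.997
grip_force: 0.0
```

{"method": "steer_hand", "body": {
  "deltas": [0,0,0,0,0,0,0,0,0,0,0,0,0,0,0,0,0,0,0,0,0,0,0,0,0,0,0,0,0,0,0,0,0,0,0,0,0,0,0,0,0,0],
  "jaw": 0.61,
  "clamp_n": 45
}}

```text
time_s: 11.4
eef_pos: [485.9, -285.7, 172.8]
ee_rot: [0.001, 1.0, -0.0, 0.001]
force: [0.3, 0.4, 6.6]
grip_width: 0.609
grip_force: 12.5
```

Converted, -10 mm is -1, -130 mm is -13.

{"method": "steer_hand", "body": {
  "deltas": [0,0,-1,0,0,0,0,0,-3,0,0,0,0,0,-6,0,0,0,0,0,-9,0,0,0,0,0,-12,0,0,0,0,0,-13,0,0,0,0,0,-13,0,0,0,0,0,-13,0,0,0]
}}

```text
time_s: 12.2
eef_pos: [485.3, -285.2, 300.4]
ee_rot: [-0.001, 1.0, -0.0, -0.001]
force: [-0.8, -0.3, -1.3]
grip_width: 0.612
grip_force: 10.2
```

```bash
python3 - <<'E'
from h import *
go(463,153,300)
im=cv2.cvtColor(ctrl.capture("top"),cv2.COLOR_RGB2BGR); im2=cv2.cvtColor(ctrl.capture("scene"),cv2.COLOR_RGB2BGR)
cv2.imwrite("pics/top4.png",im); cv2.imwrite("pics/scene4.png",im2)
u,v=proj("scene",(510,-285,145)); m=np.zeros((480,800,3),np.uint8); m[:,:400]=crop(im2,int(u)-50,int(v)-60,100,120,400,480)
u,v=proj("top",(510,-285,145)); m[:,400:]=crop(im,int(u)-50,int(v)-60,100,120,400,480); cv2.imwrite("pics/p4.png",m)
E
```

```text
t 12.2 pos [ 485.3 -285.2  300.4] shift [ -22.4 -438.2    1.1] turn [-0.001  0.002 -0.   ] f [-0.8 -0.3 -1.3] grip 0.612 10.2
```

View pics/p4.png

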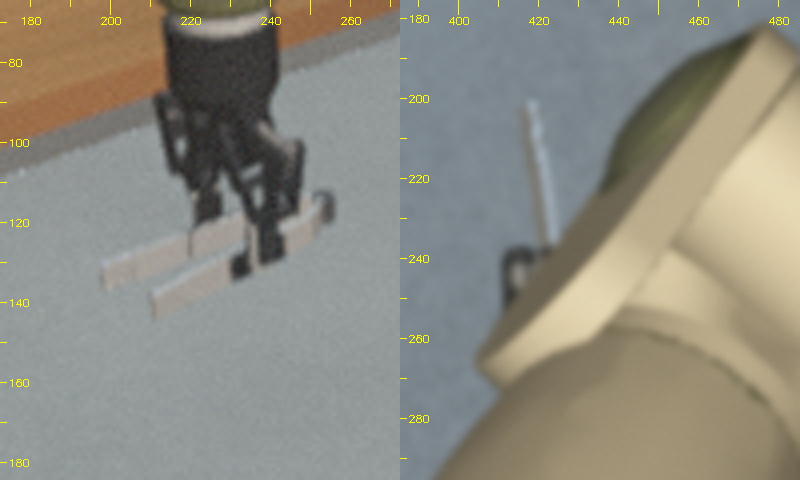

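The tongs are held level and open, jaw ends at scene (104,275) and (155,300) in the crop. I'll refine the stone's position from its colour blob in both views.

```bash
python3 - <<'E'
from h import *
c={}
for n,(x,y,w,h) in dict(top=(190,200,50,50),scene=(315,212,40,40)).items():
    im=cv2.imread(f"pics/{n}3.png").astype(int); m=np.zeros(im.shape[:2]); s=im[y:y+h,x:x+w]
    m[y:y+h,x:x+w]=(s[...,2]-s[...,0])>35
    M=cv2.moments(m); c[n]=(M["m10"]/M["m00"],M["m01"]/M["m00"]); print(n,M["m00"],c[n],at(n,*c[n],53))
print(tri(c["top"],c["scene"]))
E
```

```text
top 134.0 (209.32835820895522, 226.83582089552237) [542.26432335 153.49464254  53.        ]
scene 107.0 (333.94392523364485, 232.47663551401868) [542.55917432 155.62218263  53.        ]
(array([541.98515161, 154.24477779,  51.87290018]), np.float64(1.5302037177994063))
```

{"method": "steer_hand", "body": {
  "deltas": [-0.3,-4.5,0,0,0,0,-0.6,-9,0,0,0,0,-0.9,-13.5,0,0,0,0,-1.2,-18,0,0,0,0,-1.5,-22.5,0,0,0,0,-1.8,-27,0,0,0,0,-2.1,-31,0,0,0,0,-2.2,-35,0,0,0,0]
}}

```text
time_s: 13.1
eef_pos: [463.0, 66.3, 300.8]
ee_rot: [-0.0, 1.0, -0.0, -0.001]
force: [1.3, 0.2, -1.3]
grip_width: 0.607
grip_force: 10.2
```

```bash
python3 -c "
from h import *
go(462.3,153,280)"
```

```text
t 13.1 pos [463.   66.3 300.8] shift [ -0.7 -86.7  20.8] turn [-0.     0.002 -0.   ] f [ 1.3  0.2 -1.3] grip 0.607 10.2
```

Converted, -87.5 mm is -8.75, -75 mm is -7.5.

{"method": "steer_hand", "body": {
  "deltas": [0,-4,0,0,0,0,-0.1,-7.5,0,0,0,0,-0.1,-8.75,1,0,0,0,-0.1,-8.75,3,0,0,0,-0.1,-8.75,4.8,0,0,0,-0.1,-8.75,4.8,0,0,0,-0.1,-8.75,4.8,0,0,0]
}}

```text
time_s: 13.8
eef_pos: [462.8, 151.7, 253.4]
ee_rot: [0.0, 1.0, -0.0, -0.001]
force: [-0.1, -0.2, -0.5]
grip_width: 0.611
grip_force: 10.2
```

```bash
python3 - <<'E'
from h import *
go(461.7,154,216.5)
m=np.zeros((480,800,3),np.uint8)
for i,n in enumerate(("scene","top")):
    im=cv2.cvtColor(ctrl.capture(n),cv2.COLOR_RGB2BGR); cv2.imwrite(f"pics/{n}5.png",im)
    u,v=proj(n,(520,150,70)); m[:,400*i:400*i+400]=crop(im,int(u)-40,int(v)-48,80,96,400,480)
cv2.imwrite("pics/p5.png",m)
E
```

```text
t 13.8 pos [462.8 151.7 253.4] shift [-1.  -2.3 36.9] turn [ 0.     0.001 -0.001] f [-0.1 -0.2 -0.5] grip 0.611 10.2
```

View pics/p5.png

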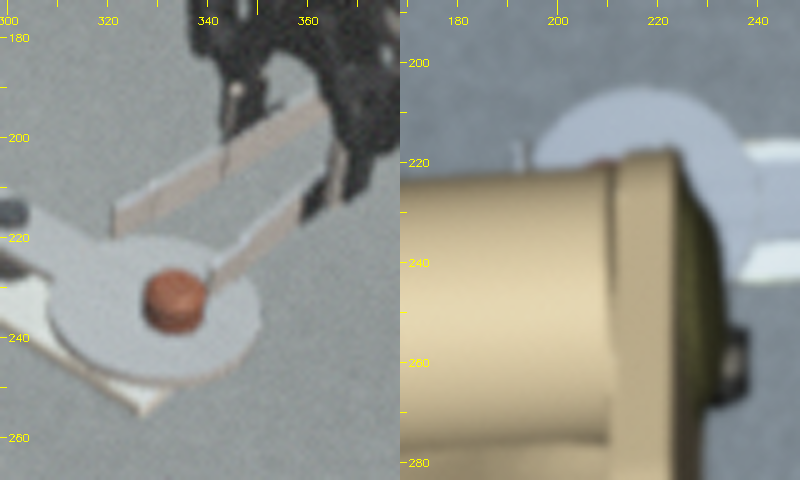

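Scene jaw ends (top edge) are at about (321,213.5) and (341,225.5), and the stone is at (334,232). I'll check this numerically.

```bash
python3 - <<'E'
from h import *
for u,v in ((321,213.4),(341,225.4)): print(at("scene",u,v,100.6))
for dy in(-28,28): print(proj("scene",(560,151.7+dy,100.6)),proj("scene",(560,151.7+dy,80.6)))
E
```

```text
[558.10959106 125.4525386  100.6       ]
[557.29990252 183.3269569  100.6       ]
(np.float64(319.85941183945386), np.float64(213.40739195384126)) (np.float64(319.30938859515), np.float64(220.18927769047838))
(np.float64(338.92132947313763), np.float64(225.1674773778508)) (np.float64(338.10592395072473), np.float64(232.01806696755958))
```

Jaw midpoint and stone differ by only about 1–2 mm in y, and x is right. I'll lower the tongs.

{"method": "steer_hand", "body": {
  "deltas": [0,-0.15,0.6,0,0,0,0,-0.15,1.4,0,0,0,0,-0.15,2.2,0,0,0,0,-0.15,2.9,0,0,0,0,-0.15,3.4,0,0,0,0,-0.15,3.7,0,0,0,0,-0.15,3.7,0,0,0,0,-0.15,3.7,0,0,0]
}}

```text
time_s: 14.7
eef_pos: [462.7, 153.6, 216.8]
ee_rot: [-0.0, 1.0, -0.0, 0.0]
force: [0.5, 0.4, -0.6]
grip_width: 0.615
grip_force: 10.2
```

```bash
python3 - <<'E'
from h import *
go(462.8,153.3,216.5)
im=cv2.cvtColor(ctrl.capture("scene"),cv2.COLOR_RGB2BGR); cv2.imwrite("pics/scene6.png",im)
u,v=proj("scene",(530,150,60)); cv2.imwrite("pics/p6.png",crop(im,int(u)-40,int(v)-36,80,72,640,576))
E
```

```text
t 14.7 pos [462.7 153.6 216.8] shift [0.1 0.3 0.3] turn [-0. -0. -0.] f [ 0.5  0.4 -0.6] grip 0.615 10.2
```

View pics/p6.png

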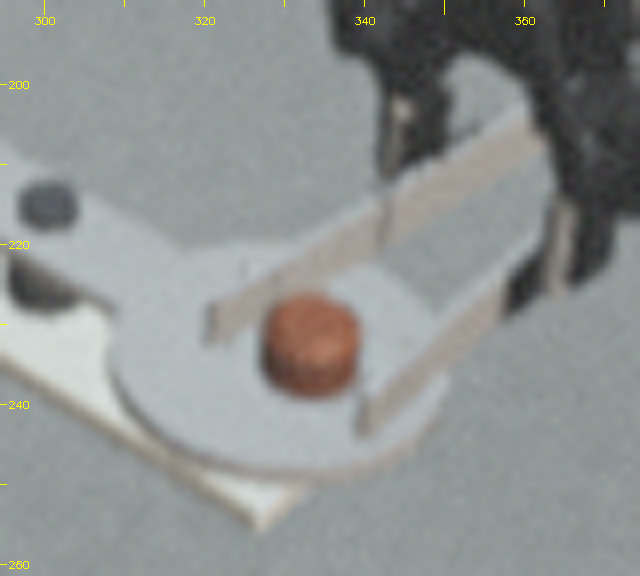

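The jaws straddle the stone, ends at crop (215,325) and (365,420) with the stone between them at (310,345). I'll rise slightly, because the pads swing forward, and close.

Converted, -2 mm is -0.2.

{"method": "steer_hand", "body": {
  "deltas": [0,0,-0.2,0,0,0,0,0,-0.2,0,0,0,0,0,-0.2,0,0,0,0,0,-0.2,0,0,0],
  "jaw": 0.54,
  "clamp_n": 45
}}

```text
time_s: 15.15
eef_pos: [462.6, 153.6, 218.8]
ee_rot: [-0.0, 1.0, -0.0, 0.0]
force: [0.4, -0.9, -1.2]
grip_width: 0.544
grip_force: 11.1
```

{"method": "steer_hand", "body": {
  "deltas": [0,0,0,0,0,0,0,0,0,0,0,0,0,0,0,0,0,0,0,0,0,0,0,0,0,0,0,0,0,0,0,0,0,0,0,0],
  "jaw": 0.0,
  "clamp_n": 45
}}

```text
time_s: 15.75
eef_pos: [462.7, 153.6, 218.7]
ee_rot: [-0.0, 1.0, -0.0, 0.0]
force: [-0.7, 1.1, 0.7]
grip_width: 0.479
grip_force: 45.2
```

The opening of 0.479, about 41 mm, means the jaws are on the stone. Now I'll lift.

Converted, -95 mm is -9.5, -80 mm is -8.

{"method": "steer_hand", "body": {
  "deltas": [0,0,-0.3,0,0,0,0,0,-1,0,0,0,0,0,-2,0,0,0,0,0,-3.5,0,0,0,0,0,-5,0,0,0,0,0,-6.5,0,0,0,0,0,-8,0,0,0,0,0,-9.5,0,0,0]
}}

```text
time_s: 16.55
eef_pos: [462.5, 153.6, 315.2]
ee_rot: [-0.0, 1.0, -0.0, 0.0]
force: [-0.8, 0.3, -1.7]
grip_width: 0.478
grip_force: 45.5
```

{"method": "steer_hand", "body": {
  "deltas": [0,0,-1.5,0,0,0,0,0,-2.8,0,0,0,0,0,-3.3,0,0,0,0,0,-3.5,0,0,0,0,0,-3.5,0,0,0,0,0,-3.5,0,0,0,0,0,-3.5,0,0,0,0,0,-3.5,0,0,0]
}}

```text
time_s: 17.35
eef_pos: [462.6, 153.6, 348.4]
ee_rot: [0.0, 1.0, -0.0, -0.0]
force: [-0.6, -0.0, -1.9]
grip_width: 0.474
grip_force: 45.5
```

```bash
python3 - <<'E'
from h import *
go(462.8,153.3,350)
im=cv2.cvtColor(ctrl.capture("scene"),cv2.COLOR_RGB2BGR); cv2.imwrite("pics/scene7.png",im)
cv2.imwrite("pics/p7.png",crop(im,260,150,120,110,640,586))
E
```

```text
t 17.4 pos [462.6 153.6 348.4] shift [ 0.2  0.3 -1.6] turn [ 0.     0.001 -0.   ] f [-0.6 -0.  -1.9] grip 0.474 45.5
```

View pics/p7.png

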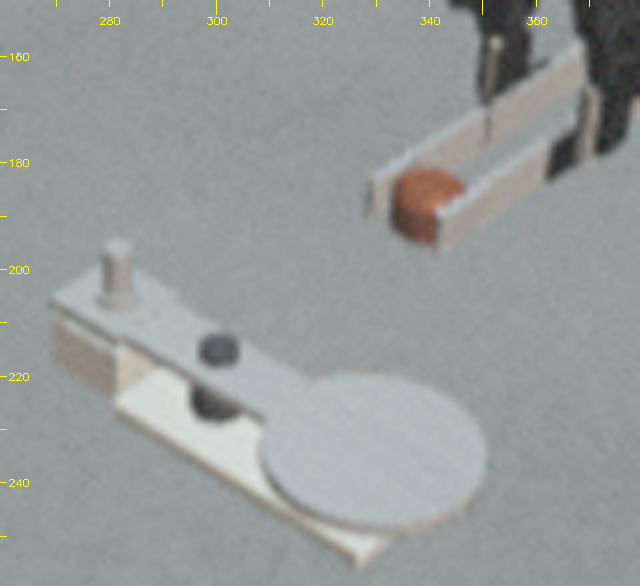

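The stone is held between the jaws at scene (339,188), lifted about 13 cm above the empty plate, with the pin still home at (281,198).

```bash
python3 -c "
from rig import ctrl
print(ctrl.finish_job())"
```

```text
the job is handed in; nothing more can be done
None
```

I locked the plate with the pin fully home and handed the job in at about 17 s with the stone held in the tongs about 13 cm above the plate; the final picture showed both still in place, but no verdict was returned.

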